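Clamp the jar and twist its cap off

TASK

Slide the red grip of the jar clamp towards the amber jar until its jaw presses snugly on the glass, so that the jar is braced. Then unscrew the tight white cap anticlockwise (seen from above) until its lugs come free, without letting the jar turn or lifting it with the cap, and raise the cap straight up. Finish still holding the cap in the gripper, level and still, about 2 cm clear above the jar's mouth, with the jar still standing in the closed clamp and nothing else around disturbed.

Things in the scene. Friction and masses are not known exactly. Their poses are not given: they have to be found in the camera images.
- jar_clamp: fixed clamp: light wooden board 250x100x12 mm with a fixed black-padded half-hexagon pocket (52 mm high) at its far end, rails at its near end. Origin on the worktop right below the jar's axis; x axis runs along the board from the red grip to the jar (away from the robot, up to 0.28 rad aslant); the board spans x -185 to +65 mm, y +-50 mm
- clamp_jaw (a joint): slide of the moving jaw along the clamp's +x, in m: 0 fully open, 0.045 to 0.046 closed, its pads pressing the jar (no further once the jar is seated, save 1 mm under hard pressure). Starts at 0.008 to 0.035. Stiff: takes about 12 N to slide and stays where it is left
- clamp_grip (a point): centre of the top of the moving jaw's red grip, an upright fin 16 mm thick along the clamp's x, 34 mm wide across, 22 to 66 mm above the worktop (steel plate below). It moves with the jaw; closed, it stands 118 mm from the jar's axis towards the robot. Free for 45 mm or more on both sides along the clamp's x
- jar: loose hexagonal amber glass jar, 60 mm over flats, 0.36 to 0.6 kg, standing on the board in the fixed pocket, not yet braced: unbraced it turns with the cap. Origin at the centre of its underside (12 mm above the worktop), z up along its axis, x as the clamp's x. Shoulder 78 mm above the worktop, then a neck 37 mm wide
- jar_mouth (a point): centre of the jar's rim, on the jar's axis, 98 mm above its underside (110 mm above the worktop). A wall cabinet hangs behind it, about 0.45 m above the worktop: stay low when working over the jar
- cap: white round twist-off cap, red dot on top, 60 mm across, 20 mm high, 50 g; grip it round the skirt. Origin at the centre of its lower edge, z up; screwed on, that edge is 16 mm below the rim and the top 114 mm above the worktop. Three lugs hold it down (1 mm play) until it is turned about 1.05 rad anticlockwise from above; a stop ends the turn at 1.36; between 1.1 and 1.36 it lifts straight off
- seal_ring (a joint): turn of the orange seal ring under the cap, rad: it goes round with the cap (0.04 rad of play); 0 is tight as at the start, it grows anticlockwise, 1.36 is the stop. Needs about 0.3 N m all the way; keeps its value when the cap is lifted off
- lemon: yellow lemon, 78x55x56 mm, lying in front of the hob; bystander, leave alone; origin at its underside
- garlic: pale garlic bulb, 60 mm, in front of the hob; bystander, leave alone; origin at its underside
- teaspoon: steel teaspoon 130 mm long, in front of the hob; bystander, leave alone; origin at its underside
- kitchen_timer: round white and grey timer, 62 mm wide, 43 mm high, in front of the dish rack; bystander, leave alone; origin at its underside
- coffee_pod: brown coffee pod, 54 mm wide, 31 mm high, in front of the dish rack; bystander, leave alone; origin at its underside

How it is judged:
On the way, in this order (a step that is already met when the one before it is completed fails the run):
1. the jaw is slid up against the jar (value of joint clamp_jaw above 0.043 m and value of joint seal_ring below 0.3 rad), for 0.2 s.
2. the cap is turned until its lugs are free, the jar braced (value of joint seal_ring above 1.02 rad and value of joint clamp_jaw above 0.042 m), for 0.1 s.
At the end, for the whole second after the job is handed in: Gripper holds the cap still, level within 0.15 rad, lower edge 5-45 mm above the rim, within 20 mm of the jar axis, touching neither jar nor clamp. Jar upright, within 8 mm and 0.17 rad of its start, in the closed clamp (slide over 0.042 m); seal ring past 1.0 rad (contact force between the fingers and cap above 1 N and contact force between cap and jar below 0.1 N and contact force between cap and jar_clamp below 0.1 N and z of cap in the frame of jar_mouth between 0.005 and 0.045 m and horizontal distance between cap and jar_mouth below 0.02 m and angle between cap's own z axis and vertical below 0.15 rad and linear speed of each of cap, jar below 0.02 m/s and value of joint clamp_jaw above 0.042 m and value of joint seal_ring above 1 rad and angle between jar's own z axis and vertical below 0.06 rad and distance of jar from where it was at the start of the episode below 0.008 m and not (angle between the x axis of jar and the x axis of jar_clamp, either way round above 0.17 rad)); the arm keeps its last pose, push and grip.
It fails at once if the jar turns with the cap (more than 0.17 rad in the clamp) (angle between the x axis of jar and the x axis of jar_clamp, either way round above 0.17 rad).
It fails at once if the jar is lifted or shoved (12 mm) or tipped (0.15 rad) (distance of jar from where it was at the start of the episode above 0.012 m or angle between jar's own z axis and vertical above 0.15 rad).
It fails at once if a bystander is disturbed (moved 30 mm) (distance of any of lemon, garlic, teaspoon, kitchen_timer, coffee_pod from where it was at the start of the episode above 0.03 m).
It also fails if it takes over 48 s, if anything falls off the work surface, if the arm or the gripper's body presses on something with over 40 N, if the wrist force passes 120 N, or if a joint passes its speed limit or range.

ROBOT

A 6-joint arm with a two-finger parallel gripper is mounted at the origin on a cart in front of the work surface, level with it; the furniture and walls round the work are solid. World frame = base frame: x ahead of the robot, y to its left, z up, the work surface at z = 0. Lengths are in m, angles in rad, forces in N, time in s.
With the tool pointing down it reaches from about 0.425 to 0.95 m from the base axis. Payload 3.5 kg.
Tool frame: the origin (TCP) lies midway between the tips of the shut fingers; the grasp point (between the pads) lies 19 mm behind it; z points along the fingers, y is the line along which they close (so a half turn about z gives the same grasp; the last joint's range is limited). The gripper opens to 85 mm and grips with 20 to 120 N. Pads are 22 mm wide; open, the fingers measure 114 mm over their backs; the gripper's body (76 mm by 85 mm) begins 54 mm behind the grasp point. The pads swing forward as they close: fully open they stand 13 mm farther back than shut.
Start: joints at [0.953, 0.286, 1.577, -0, 1.279, -0.15], TCP at [0.304, 0.602, 0.211] pointing down, gripper open.
Joint ranges: [-2.77, 2.77], [-0.9, 2.22], [0.21, 2.48], [-1.53, 4.67], [0.24, 2.81], [-2.84, 2.84]. Speed limits (rad/s): [2.79, 2.79, 3.14, 3.14, 3.14, 3.14].

INTERFACE

Orientations are given as a unit quaternion [x, y, z, w].
In Python, from plant import get_state, read_camera, ctrl gives the robot as it stands.
- The arm moves only by the shell command python3 -m crank 'ROWS' [FORCE]. ROWS is JSON, a list of rows, each a list of 3 entries, a list of its own where there are three numbers: the shift along the tool's x, y, z in mm, then the turn about the tool's z in degrees, then the closure in counts, from 0 (fully open) to 255 (shut). In form: [[[tx, ty, tz], yaw, claw], ...]. A call has 1 to 10 rows; each row is the pose to reach, as a shift and turn from the pose commanded when the call began, along the tool's axes at that moment; what a row does not reach only later rows make up. A row lasts 1/10 s, in which the tool goes at most 50 mm and 8.59 degrees, less where a joint would pass 70% of its speed; a pose out of reach is approached as far as the arm can. A call with a gripper value outside its range is refused whole. The fingers move at their own pace and stop on an object; FORCE is the grip in N (left out, the last holds). Time passes only in rows, so rows that repeat a pose let the fingers close. It gives the time, the measured TCP pose, the force, the opening and the grip force at its end, in the units of the state.
- get_state(): the state, without advancing time (a new reading comes with each control period).
- read_camera(name): name is "side" or "top" or "wrist"; returns a dict with "frame" (420x560x3 uint8, blue, green, red), "range_z" (420x560 float32, m along the optical axis (not along the pixel's ray), 0 where there is no reading), "vfov" (degrees; the focal length in pixels is half the picture's height over the tangent of half this angle, whatever the lens; pixels are square), "cx", "cy" (the principal point, pixels), "origin" and "orientation" of the camera in the world. Camera axes: x right, y down, z forward; pixel columns grow to the right and rows downward; lengths in m; the calibration is good to about 2 mm. A picture is of the moment at which its call begins.
- ctrl.sign_off(): hands the job in; it is judged then, once.
The state is a dict: "time": time; "qpos": joint angles; "dq": joint speeds; "joint_efforts": joint torques, N m; "eef_pos": TCP position; "tcp_rot": TCP orientation; "contact_force": force on the tool from outside, world axes, zero at the start; "wrist_torque": the same for the moment, N m; "opening": opening from 0.0 (shut) to 1.0 (fully open); "finger_force": force on a finger pad.
Only numpy, scipy, OpenCV 4.12 (cv2) and the standard library are available. Lean on these libraries where they do the work, as an engineer would, in place of code of your own. Each camera call takes 0.05 s, during which the arm holds its last target. There are 200 camera calls.

## Working session

There is one attempt and no reset: what is moved stays moved. The work goes in short steps, Python scripts to look and compute and a shell command to move; the robot and the scene stay as the last step left them, time stands still between calls to the robot, and variables do not carry over. Pictures are saved under pics/ and viewed, at most 10 in all, crops included, and the job is handed in when it is done.

```bash
ls; mkdir -p pics; python3 - <<'E'
from plant import get_state, read_camera
import cv2,numpy as np
s=get_state();print(s)
ims=[]
for n in("top","side"):
    c=read_camera(n);cv2.imwrite(f"pics/{n}0.png",c["frame"]);print(n,c["vfov"],c["cx"],c["cy"],c["origin"],c["orientation"])
    np.savez(f"{n}0.npz",**c)
E
```

```text
pics
{'time': 0.0, 'qpos': array([ 9.53018715e-01,  2.87197032e-01,  1.57813974e+00, -3.89254614e-05,
        1.27861203e+00, -1.49970581e-01]), 'dq': array([-9.10355768e-05,  1.85925406e-03, -1.19571051e-03, -7.05467623e-04,
       -2.23779198e-04,  7.11062852e-04]), 'joint_efforts': array([ 1.59209012e-03, -4.05981767e+01, -2.92629826e+01, -1.51340095e-05,
        5.63539623e-03, -1.03642074e-05]), 'eef_pos': array([0.30393662, 0.60192375, 0.2095465 ]), 'tcp_rot': array([ 2.31770863e-01,  9.72769695e-01, -1.09931150e-03, -4.23931307e-04]), 'contact_force': array([0.34325682, 0.46076566, 0.08617991]), 'wrist_torque': array([-0.00860949, -0.00151547,  0.00101113]), 'finger_force': 0.0, 'opening': 1.001234603259487}
top 48.433542874048236 284.83241915612524 214.39819059142232 [ 0.279399   -0.0404983   1.29850434] [-0.70325494  0.70509455 -0.0666518   0.06190075]
side 50.26076338554814 278.8083713910747 204.939696086584 [-0.17475301 -1.05505467  0.74677206] [ 0.81962139 -0.24874076  0.15563339 -0.49206407]
```

View pics/top0.png

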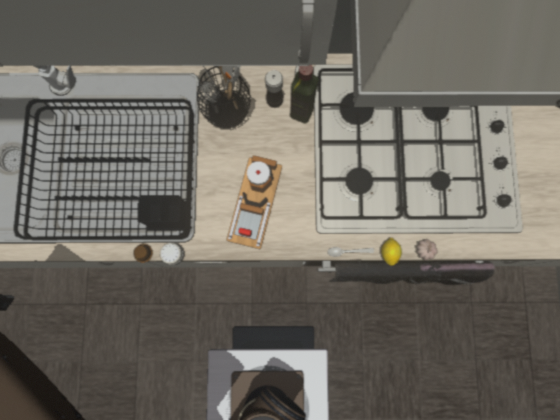

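View pics/side0.png

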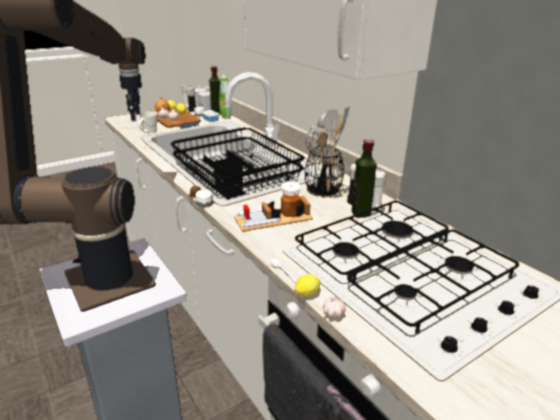

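The top view shows the cap at about (259,173) and the red grip at about (245,231), with the board aslant. The bystanders are well away, with the pod and timer to the left and the spoon, lemon and garlic to the right. Next I'll measure.

```bash
cat > h.py <<'E'
import numpy as np,cv2
from scipy.spatial.transform import Rotation as R
def ray(c,u,v,z):
    f=c["frame"].shape[0]/2/np.tan(np.radians(float(c["vfov"]))/2)
    d=R.from_quat(c["orientation"]).apply([(u-c["cx"])/f,(v-c["cy"])/f,1]);o=np.array(c["origin"])
    return o+d*(z-o[2])/d[2]
def blobs(m,mn=15):
    n,l,s,ce=cv2.connectedComponentsWithStats(m.astype(np.uint8));return [(ce[i],s[i],l==i) for i in range(1,n) if s[i,4]>=mn]
def red(im):
    h=cv2.cvtColor(im,cv2.COLOR_BGR2HSV);return ((h[...,0]<8)|(h[...,0]>172))&(h[...,1]>140)&(h[...,2]>90)
E
python3 - <<'E'
from h import *
c=dict(np.load("top0.npz"));im=c["frame"]
roi=np.zeros(im.shape[:2],bool);roi[150:255,222:290]=1
for ce,s,m in blobs(red(im)&roi,3):print("red",ce,s,ray(c,*ce,.114),ray(c,*ce,.066))
h=cv2.cvtColor(im,cv2.COLOR_BGR2HSV)
roi[188:]=0
for ce,s,m in blobs((h[...,1]<45)&(h[...,2]>150)&roi,30):
    ys,xs=np.where(m);cc,r=cv2.minEnclosingCircle(np.c_[xs,ys].astype(np.float32));print("white",ce,s,cc,r,ray(c,*cc,.114),ray(c,*ce,.114))
# board
roi[:]=0;roi[150:255,222:290]=1
b=(h[...,0]>8)&(h[...,0]<22)&(h[...,1]>100)&roi
bb=max(blobs(b),key=lambda t:t[1][4]);ys,xs=np.where(b)
rr=cv2.minAreaRect(np.c_[xs,ys].astype(np.float32));P=np.array([ray(c,*p,.012) for p in cv2.boxPoints(rr)]);print(rr,P[:,:2],np.linalg.norm(np.diff(P,axis=0),axis=1))
print(c["range_z"][173,262],c["range_z"][231,245])
E
```

```text
red [257.66666667 171.66666667] [257 171   2   2   3] [0.61155064 0.02204477 0.114     ] [0.62501051 0.02457922 0.066     ]
red [244.67857143 231.46428571] [239 229  12   6  56] [0.45321549 0.05413347 0.114     ] [0.46025911 0.05796826 0.066     ]
white [250.03857567 165.32715134] [ 222  150   68   38 1348] (255.5, 168.5) 38.26888656616211 [0.62015914 0.02779551 0.114     ] [0.62881712 0.04221953 0.114     ]
white [257.83289125 172.20159151] [247 162  23  22 377] (257.8380432128906, 172.0774688720703) 11.483256340026855 [0.61043584 0.02158736 0.114     ] [0.61009929 0.02159842 0.114     ]
((254.5562286376953, 201.3365478515625), (33.540103912353516, 88.63601684570312), 14.588918685913086) [[ 0.44439379  0.11050284]
 [ 0.69193277  0.05125553]
 [ 0.6666629  -0.04179419]
 [ 0.42067679  0.02041823]] [0.25453053 0.09642    0.25373126]
1.2281748 1.244062
```

```bash
cat >> h.py <<'E'
def plan(target,yax,s):
    """shift in tool mm and turn deg so TCP at target, tool y along world heading yax (mod 180); both choices"""
    r=R.from_quat(s["tcp_rot"]);d=r.inv().apply(np.array(target)-s["eef_pos"])*1000
    y=r.as_matrix()[:,1];h=np.arctan2(y[1],y[0])
    t=-np.degrees(yax-h)   # tool z down: world ccw = negative turn
    t=(t+90)%180-90
    print("tcp",s["eef_pos"].round(4),"z",r.as_matrix()[:,2].round(3),"heading",round(h,3),"q6",s["qpos"][5].round(3),"shift",d.round(1),"turn",round(t,1),"or",round(t-180*np.sign(t),1))
E
python3 - <<'E'
from h import *
from plant import get_state
s=get_state()
plan([.458,.058,.211],-.237,s)
plan([.611,.0216,.2],-.237,s)
# max height along the path
c=dict(np.load("top0.npz"));H,W=c["range_z"].shape;f=H/2/np.tan(np.radians(float(c["vfov"]))/2)
v,u=np.mgrid[:H,:W];Z=c["range_z"];P=np.stack([(u-c["cx"])/f*Z,(v-c["cy"])/f*Z,Z],-1).reshape(-1,3)
P=R.from_quat(c["orientation"]).apply(P)+c["origin"]
for y0 in np.arange(.05,.6,.1):
    k=(P[:,1]>y0)&(P[:,1]<y0+.1)&(P[:,0]>.25)&(P[:,0]<.55);print(round(y0,2),P[k,2].max().round(3) if k.any() else None)
k=np.hypot(P[:,0]-.611,P[:,1]-.0216)<.028;print("cap z",np.median(P[k,2]))
k=np.hypot(P[:,0]-.46,P[:,1]-.058)<.02
q=P[k&(P[:,2]>.055)];print("fin pts",q.mean(0),len(q),q.min(0),q.max(0))
E
```

```text
tcp [0.304  0.602  0.2096] z [-0.001 -0.002 -1.   ] heading 1.103 q6 -0.15 shift [-382.8 -416.1   -0.6] turn 76.8 or -103.2
tcp [0.304  0.602  0.2096] z [-0.001 -0.002 -1.   ] heading 1.103 q6 -0.15 shift [-535.7 -379.5   10.3] turn 76.8 or -103.2
0.05 0.072
0.15 0.133
0.25 0.134
0.35 0.116
0.45 0.327
0.55 0.297
cap z 0.11414749694968584
fin pts [0.46077342 0.05956284 0.06516504] 75 [0.45108456 0.04403951 0.05788968] [0.4702941  0.07583687 0.0715668 ]
```

```bash
python3 -m crank '[[[-20,-22,0],4,0],[[-50,-55,0],10,0],[[-84,-92,0],18,0],[[-118,-128,0],26,40],[[-152,-165,0],34,80],[[-186,-202,0],42,90],[[-220,-239,0],50,90],[[-254,-276,0],58,90],[[-288,-313,0],66,90],[[-322,-350,0],74,90]]' 60
python3 -c "
from h import *
from plant import get_state
plan([.461,.059,.15],-.24,get_state());print(get_state()['opening'])"
```

```text
time: 1.1
eef_pos: [0.4333, 0.1444, 0.2107]
tcp_rot: [0.772, 0.635, -0.0, -0.0]
contact_force: [1.3, 0.2, 0.6]
opening: 0.645
finger_force: 0.0
tcp [0.4333 0.1444 0.2107] z [-0.  0. -1.] heading -0.194 q6 0.293 shift [-78.5  43.7  60.7] turn 2.6 or -177.4
0.6452710919002156
```

```bash
python3 -m crank '[[[-26,14,0],1,90],[[-52,29,0],2,90],[[-78,43,10],2.5,90],[[-78,43,30],2.5,90],[[-78,43,30],2.5,90],[[-78,43,30],2.5,90]]'
python3 - <<'E'
from h import *
from plant import get_state,read_camera
c=read_camera("wrist");np.savez("w1.npz",**c);im=c["frame"];cv2.imwrite("pics/w1.png",im)
for ce,s,m in blobs(red(im),40):print(ce,s,ray(c,*ce,.066),ray(c,*ce,.114))
plan([.461,.059,.1],-.24,get_state())
E
```

```text
time: 1.7
eef_pos: [0.4605, 0.0618, 0.1805]
tcp_rot: [0.784, 0.62, -0.001, -0.001]
contact_force: [0.4, 0.1, -0.1]
opening: 0.647
finger_force: 0.0
[286.65166909 189.90711176] [278 171  19  39 689] [0.4614993  0.06254386 0.066     ] [0.46404852 0.07443568 0.114     ]
[520.28019324 214.34782609] [512 207  17  16 207] [6.38270087e-01 3.12263149e-04 6.60000000e-02] [0.61019917 0.02298381 0.114     ]
tcp [0.4611 0.062  0.1813] z [ 0.  0. -1.] heading -0.232 q6 0.147 shift [-3.   0.6 81.3] turn 0.5 or -179.5
```

View pics/w1.png

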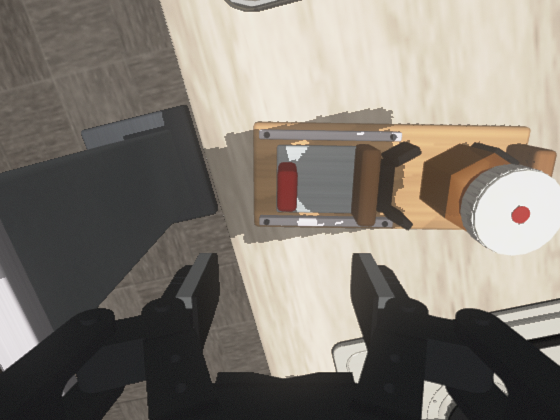

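```bash
python3 -m crank '[[[0,0,30],0.7,90],[[0,0,65],0.7,90],[[0,0,100],0.7,90],[[0,0,125],0.7,90],[[0,0,140],0.7,90],[[0,0,146],0.7,90],[[0,0,146],0.7,90]]'
python3 -m crank '[[[0,0,0],0,255],[[0,0,0],0,255],[[0,0,0],0,255],[[0,0,0],0,255],[[0,0,0],0,255],[[0,0,0],0,255],[[0,0,0],0,255]]' 60
```

```text
time: 2.45
eef_pos: [0.4612, 0.0621, 0.0351]
tcp_rot: [0.788, 0.616, -0.0, -0.0]
contact_force: [-0.3, -0.2, 0.6]
opening: 0.649
finger_force: 0.0
time: 3.15
eef_pos: [0.4622, 0.0616, 0.0364]
tcp_rot: [0.788, 0.615, 0.001, 0.001]
contact_force: [-1.7, 1.1, 5.9]
opening: 0.165
finger_force: 59.9
```

```bash
python3 -m crank '[[[0,4,0],0,255],[[0,8,0],0,255],[[0,12,0],0,255],[[0,16,0],0,255],[[0,20,0],0,255],[[0,24,0],0,255],[[0,27,0],0,255],[[0,30,0],0,255],[[0,32,0],0,255],[[0,32,0],0,255]]'
```

```text
time: 4.15
eef_pos: [0.4899, 0.0546, 0.0363]
tcp_rot: [0.788, 0.616, -0.003, -0.003]
contact_force: [-10.7, 3.0, 15.5]
opening: 0.163
finger_force: 61.0
```

```bash
python3 -m crank '[[[0,1,0],0,255],[[0,2,0],0,255],[[0,3,0],0,255],[[0,3,0],0,255],[[0,3,0],0,255]]'; python3 -c "
from h import *
from plant import get_state
s=get_state();d=(s['eef_pos']-[.4622,.0616,0])[:2];print(d, np.hypot(*d),s['contact_force'])"
```

```text
time: 4.65
eef_pos: [0.4925, 0.0539, 0.0363]
tcp_rot: [0.788, 0.616, -0.003, -0.003]
contact_force: [-11.5, 1.7, 15.2]
opening: 0.163
finger_force: 61.0
[ 0.03034589 -0.00769986] 0.031307518342798546 [-11.52317118   1.67993362  15.18503192]
```

```bash
python3 -m crank '[[[0,1,0],0,255],[[0,2,0],0,255],[[0,2,0],0,255],[[0,2,0],0,255]]';python3 -m crank '[[[0,1,0],0,255],[[0,2,0],0,255],[[0,2,0],0,255],[[0,2,0],0,255]]'
```

```text
time: 5.05
eef_pos: [0.4944, 0.0534, 0.0363]
tcp_rot: [0.788, 0.616, -0.003, -0.003]
contact_force: [-11.7, 1.7, 15.9]
opening: 0.159
finger_force: 61.0
time: 5.45
eef_pos: [0.4964, 0.0529, 0.0363]
tcp_rot: [0.788, 0.616, -0.003, -0.003]
contact_force: [-11.3, 2.0, 15.4]
opening: 0.167
finger_force: 61.0
```

```bash
python3 -m crank '[[[0,1,0],0,255],[[0,2,0],0,255],[[0,2,0],0,255],[[0,2,0],0,255]]';python3 -m crank '[[[0,1,0],0,255],[[0,1,0],0,255],[[0,1,0],0,255]]'
```

```text
time: 5.85
eef_pos: [0.4971, 0.0527, 0.0363]
tcp_rot: [0.788, 0.616, -0.004, -0.004]
contact_force: [-15.0, 2.5, 18.0]
opening: 0.162
finger_force: 61.4
time: 6.15
eef_pos: [0.4976, 0.0526, 0.0363]
tcp_rot: [0.788, 0.616, -0.004, -0.005]
contact_force: [-16.4, 2.7, 19.5]
opening: 0.164
finger_force: 61.5
```

```bash
python3 -m crank '[[[0,1,0],0,255],[[0,2,0],0,255],[[0,3,0],0,255],[[0,3,0],0,255]]';python3 -m crank '[[[0,1,0],0,255],[[0,2,0],0,255],[[0,3,0],0,255],[[0,3,0],0,255],[[0,3,0],0,255]]'
```

```text
time: 6.55
eef_pos: [0.4975, 0.0526, 0.0362]
tcp_rot: [0.788, 0.616, -0.007, -0.008]
contact_force: [-24.7, 4.4, 27.0]
opening: 0.165
finger_force: 62.5
time: 7.05
eef_pos: [0.4973, 0.0526, 0.036]
tcp_rot: [0.788, 0.616, -0.01, -0.011]
contact_force: [-29.8, 5.9, 34.8]
opening: 0.168
finger_force: 63.8
```

```bash
python3 -m crank '[[[0,-2,0],0,255],[[0,-4,0],0,255],[[0,-4,0],0,120],[[0,-4,0],0,100],[[0,-4,0],0,100],[[0,-4,0],0,100]]';python3 - <<'E'
from h import *
from plant import get_state
plan([.61,.0223,.2],-.6,get_state())
E
```

```text
time: 7.65
eef_pos: [0.5042, 0.0508, 0.0349]
tcp_rot: [0.788, 0.616, 0.0, 0.0]
contact_force: [-0.5, -0.4, -0.0]
opening: 0.609
finger_force: 0.0
tcp [0.5042 0.0508 0.0349] z [ 0. -0. -1.] heading -0.245 q6 0.145 shift [  -2.   109.6 -165.1] turn 20.4 or -159.6
```

```bash
python3 -m crank '[[[0,-4,-20],0,100],[[0,-4,-60],0,100],[[0,-4,-100],0,100],[[0,-4,-140],0,60],[[0,-4,-165],0,0],[[0,-4,-165],0,0],[[0,-4,-165],0,0]]';python3 - <<'E'
from h import *
from plant import get_state,read_camera
for n in ("wrist","top"):
    c=read_camera(n);im=c["frame"];cv2.imwrite(f"pics/{n}2.png",im)
    for ce,s,m in blobs(red(im),3):
        p=ray(c,*ce,.114)
        if .4<p[0]<.7 and abs(p[1])<.15: print(n,ce,s,ray(c,*ce,.066),p)
plan([.61,.0223,.2],-.6,get_state())
E
```

```text
time: 8.35
eef_pos: [0.5001, 0.0519, 0.1998]
tcp_rot: [0.788, 0.616, 0.0, 0.0]
contact_force: [-1.0, -0.7, -1.2]
opening: 1.002
finger_force: 0.0
wrist [281.3960396 184.1039604] [273 166  18  38 606] [0.497208   0.05364291 0.066     ] [0.50028998 0.06456335 0.114     ]
wrist [446.74853801 203.01169591] [440 196  15  15 171] [0.62900398 0.00389701 0.066     ] [0.61074592 0.02287217 0.114     ]
tcp [0.4988 0.052  0.1977] z [-0.004  0.    -1.   ] heading -0.245 q6 0.146 shift [ -1.9 115.   -2.7] turn 20.4 or -159.6
```

View pics/wrist2.png

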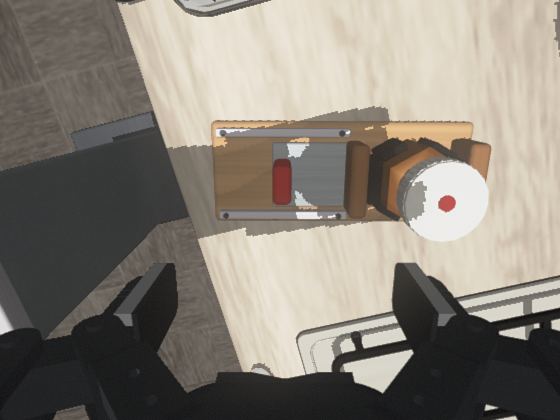

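Jaw pads now touch the jar at about (380,180), with the fin at (282,184) and the cap dot at (447,203). The measured fin-to-axis distance is 117.6 mm, so the clamp is closed. Next is the cap.

```bash
python3 -m crank '[[[0,20,0],4,0],[[-1,50,0],9,0],[[-1,80,0],14,0],[[-2,105,0],19,0],[[-2,115,0],20.4,0],[[-2,115,0],20.4,0],[[-2,115,0],20.4,0],[[-2,115,0],20.4,0]]';python3 - <<'E'
from h import *
from plant import get_state
plan([.6107,.0226,.084],-.6,get_state())
E
```

```text
time: 9.25
eef_pos: [0.6099, 0.0227, 0.1994]
tcp_rot: [0.884, 0.467, -0.001, -0.0]
contact_force: [-0.0, 0.3, 0.7]
opening: 0.998
finger_force: 0.0
tcp [0.6099 0.0227 0.1994] z [-0.001  0.    -1.   ] heading -0.599 q6 0.47 shift [  0.5   0.8 115.4] turn 0.0 or -180.0
```

```bash
python3 -m crank '[[[0.5,0.8,30],0,0],[[0.5,0.8,60],0,0],[[0.5,0.8,85],0,0],[[0.5,0.8,105],0,0],[[0.5,0.8,115],0,0],[[0.5,0.8,115],0,0],[[0.5,0.8,115],0,0]]' 80
python3 -m crank '[[[0,0,0],0,255],[[0,0,0],0,255],[[0,0,0],0,255],[[0,0,0],0,255],[[0,0,0],0,255],[[0,0,0],0,255]]' 80
python3 - <<'E'
from plant import read_camera
import cv2
cv2.imwrite("pics/w3.png",read_camera("wrist")["frame"])
E
```

```text
time: 9.95
eef_pos: [0.6124, 0.0223, 0.0861]
tcp_rot: [0.885, 0.467, 0.001, 0.0]
contact_force: [-0.5, -0.3, 0.2]
opening: 1.002
finger_force: 0.0
time: 10.55
eef_pos: [0.6128, 0.0222, 0.0879]
tcp_rot: [0.885, 0.466, 0.001, 0.0]
contact_force: [-2.5, 1.0, 8.2]
opening: 0.63
finger_force: 82.4
```

View pics/w3.png

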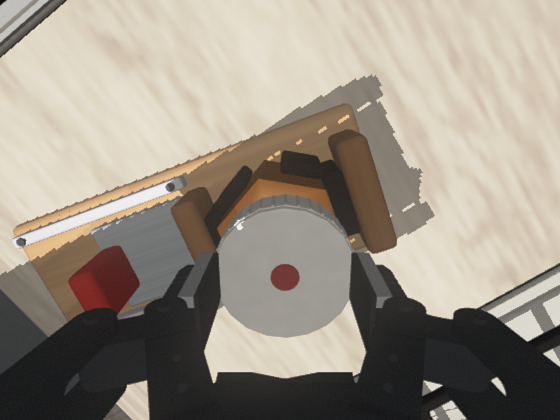

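The cap sits between the pads, its dot centred at (285,277). I'll turn it gently in small steps and watch for slip.

```bash
python3 -m crank '[[[0,0,0],-2,255],[[0,0,0],-5,255],[[0,0,0],-8,255],[[0,0,0],-11,255],[[0,0,0],-14,255],[[0,0,0],-17,255],[[0,0,0],-20,255],[[0,0,0],-20,255]]'
python3 - <<'E'
from plant import read_camera,get_state
import cv2
print(get_state()["wrist_torque"])
cv2.imwrite("pics/w4.png",read_camera("wrist")["frame"])
E
```

```text
time: 11.4
eef_pos: [0.612, 0.0228, 0.0879]
tcp_rot: [0.79, 0.613, 0.0, -0.001]
contact_force: [-5.8, 2.2, 8.9]
opening: 0.635
finger_force: 83.0
[ 0.32005471  0.94400351 -0.19835448]
```

View pics/w4.png

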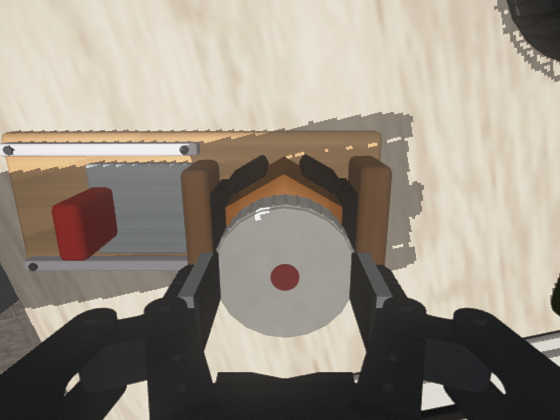

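The jar's hexagon is still square with the clamp, so only the cap turns. I'll carry on to about 71° in total.

```bash
python3 -m crank '[[[0,0,0],-4,255],[[0,0,0],-9,255],[[0,0,0],-14,255],[[0,0,0],-19,255],[[0,0,0],-24,255],[[0,0,0],-28,255],[[0,0,0],-30,255],[[0,0,0],-30,255]]'
python3 -m crank '[[[0,0,0],-4,255],[[0,0,0],-8,255],[[0,0,0],-12,255],[[0,0,0],-16,255],[[0,0,0],-20,255],[[0,0,0],-21,255],[[0,0,0],-21,255],[[0,0,0],-21,255]]'
python3 - <<'E'
from h import *
from plant import read_camera,get_state
print(get_state()["wrist_torque"]);plan([.6107,.0226,.088],-.6,get_state())
cv2.imwrite("pics/w5.png",read_camera("wrist")["frame"])
E
```

```text
time: 12.25
eef_pos: [0.6116, 0.0229, 0.0879]
tcp_rot: [0.605, 0.796, 0.0, -0.001]
contact_force: [-7.3, 2.7, 10.0]
opening: 0.631
finger_force: 83.2
time: 13.05
eef_pos: [0.6115, 0.0228, 0.0879]
tcp_rot: [0.45, 0.893, 0.0, -0.001]
contact_force: [-6.9, 1.7, 10.8]
opening: 0.634
finger_force: 83.3
[ 0.25020291  1.20646593 -0.20324554]
tcp [0.6115 0.0228 0.0879] z [-0.002  0.001 -1.   ] heading 0.637 q6 -0.767 shift [ 0.3 -0.7 -0.1] turn 70.9 or -109.1
```

View pics/w5.png

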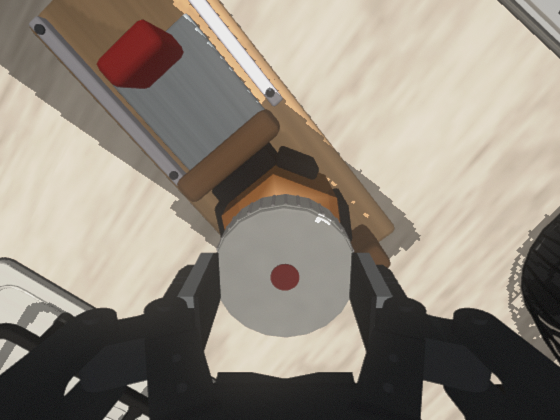

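The clamp is still closed and the jar square to it. Next is a cautious 4 mm lift, watching the vertical force.

```bash
python3 -m crank '[[[0,0,-1],0,255],[[0,0,-2],0,255],[[0,0,-3],0,255],[[0,0,-4],0,255],[[0,0,-4],0,255]]'
```

```text
time: 13.6
eef_pos: [0.6055, 0.0175, 0.0944]
tcp_rot: [0.447, 0.894, -0.01, -0.008]
contact_force: [-43.0, -16.9, 49.4]
opening: 0.331
finger_force: 65.1
```

The opening fell to 0.33, so the grip has changed. Looking now.

```bash
python3 - <<'E'
from h import *
from plant import read_camera,get_state
s=get_state();print(s["time"],s["eef_pos"],s["contact_force"],s["opening"])
a=read_camera("wrist")["frame"];cv2.imwrite("pics/w6.png",a)
E
```

```text
13.6 [0.6055261  0.01753717 0.09435409] [-42.96237138 -16.88275752  49.39615943] 0.3307669424158121
```

View pics/w6.png

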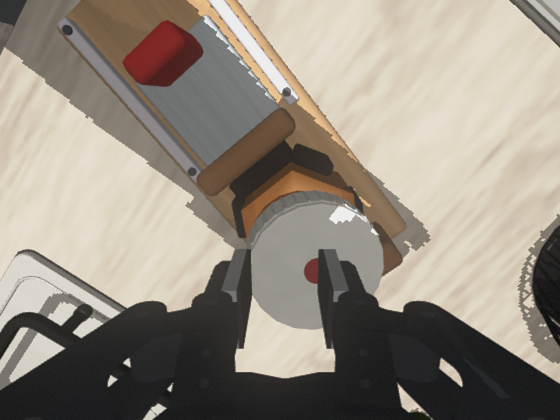

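The fingers rode up off the cap because the pads sat too high on the skirt. At a 60 mm gap they stand about 9 mm farther back. The cap itself is still on the jar. I'll open while rising, then check the state of the jar.

```bash
python3 -m crank '[[[0,0,-2],0,0],[[0,0,-6],0,0],[[0,0,-15],0,0],[[0,0,-30],0,0],[[0,0,-50],0,0],[[0,0,-75],0,0],[[0,0,-100],0,0],[[0,0,-110],0,0],[[0,0,-110],0,0]]'
python3 - <<'E'
from h import *
from plant import read_camera,get_state
for n in ("wrist","top"):
    c=read_camera(n);im=c["frame"];cv2.imwrite(f"pics/{n}7.png",im)
    for ce,s,m in blobs(red(im),3):
        p=ray(c,*ce,.114)
        if .4<p[0]<.7 and abs(p[1])<.15: print(n,ce,s,ray(c,*ce,.066),p,c["range_z"][int(ce[1]),int(ce[0])])
    H,W=c["range_z"].shape;f=H/2/np.tan(np.radians(float(c["vfov"]))/2)
    v,u=np.mgrid[:H,:W];Z=c["range_z"];P=np.stack([(u-c["cx"])/f*Z,(v-c["cy"])/f*Z,Z],-1).reshape(-1,3)
    P=R.from_quat(c["orientation"]).apply(P)+c["origin"]
    q=P[(np.hypot(P[:,0]-.611,P[:,1]-.0226)<.028)&(P[:,2]>.10)&(P[:,2]<.13)]
    if len(q): co=np.linalg.lstsq(np.c_[q[:,:2]-[.611,.0226],np.ones(len(q))],q[:,2],rcond=None)[0];print(n,"cap plane",co,len(q))
plan([.6107,.0226,.076],-.6,get_state())
E
```

```text
time: 14.55
eef_pos: [0.6136, 0.0222, 0.2015]
tcp_rot: [0.449, 0.893, 0.001, 0.002]
contact_force: [0.0, 0.6, -0.0]
opening: 1.001
finger_force: 0.0
wrist [184.69331586  64.01310616] [165  45  40  39 763] [0.49609008 0.05290897 0.066     ] [0.50791889 0.05721088 0.114     ] 0.27892452
wrist [282.7 194. ] [281 192   5   5  10] [0.6175294  0.01497228 0.066     ] [0.6097915  0.02538668 0.114     ] 0.25577492
wrist cap plane [-0.13764531 -0.07910952  0.11658362] 4617
tcp [0.6117 0.0223 0.198 ] z [-0.001  0.    -1.   ] heading 0.639 q6 -0.768 shift [  0.7  -0.5 122. ] turn 71.0 or -109.0
```

View pics/wrist7.png

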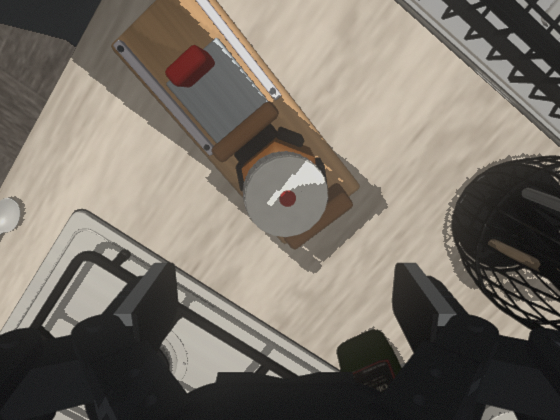

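```bash
python3 - <<'E'
from h import *
from plant import read_camera
for tag,c in (("before",dict(np.load("top0.npz"))),("before_w",dict(np.load("w1.npz"))),("now",read_camera("wrist")),("now_s",read_camera("side")),("before_s",dict(np.load("side0.npz")))):
    H,W=c["range_z"].shape;f=H/2/np.tan(np.radians(float(c["vfov"]))/2)
    v,u=np.mgrid[:H,:W];Z=c["range_z"];P=np.stack([(u-c["cx"])/f*Z,(v-c["cy"])/f*Z,Z],-1).reshape(-1,3)
    P=R.from_quat(c["orientation"]).apply(P)+c["origin"]
    d=P[:,:2]-[.611,.0226];k=(np.hypot(*d.T)<.045)&(P[:,2]>.104)&(P[:,2]<.14)
    q=P[k];
    if len(q)<10: print(tag,len(q));continue
    dd=q[:,:2]-[.611,.0226];A=np.c_[dd,np.ones(len(q))];w=np.ones(len(q),bool)
    for _ in range(8):
        co=np.linalg.lstsq(A[w],q[w,2],rcond=None)[0];r=q[:,2]-A@co;w=abs(r)<.0025
    print(tag,co.round(4),w.sum(),len(q),"centre",((q[w].max(0)+q[w].min(0))/2).round(4),"span",np.ptp(q[w],axis=0).round(4))
    if tag=="now":
        im=c["frame"];cv2.imwrite("pics/n8.png",cv2.resize(im[110:270,200:360],(640,640),interpolation=cv2.INTER_CUBIC))
    if tag=="now_s": 
        im=c["frame"];cv2.imwrite("pics/s8.png",cv2.resize(im[165:245,225:325],(800,600)))
E
```

```text
before [ 0.0215 -0.0111  0.114 ] 279 413 centre [0.6095 0.0225 0.1141] span [0.0576 0.0553 0.0059]
before_w [ 0.0053 -0.0012  0.1137] 5988 6597 centre [0.608  0.023  0.1135] span [0.0569 0.0606 0.0049]
now [-0.1497 -0.0854  0.1166] 5344 5707 centre [0.6131 0.0253 0.1156] span [0.0597 0.0592 0.0131]
now_s [-0.0138  0.1214  0.1162] 52 164 centre [0.6125 0.0213 0.1157] span [0.0584 0.0568 0.0096]
before_s [0.0093 0.0886 0.1153] 100 171 centre [0.6073 0.0205 0.1148] span [0.0599 0.0627 0.0089]
```

View pics/s8.png

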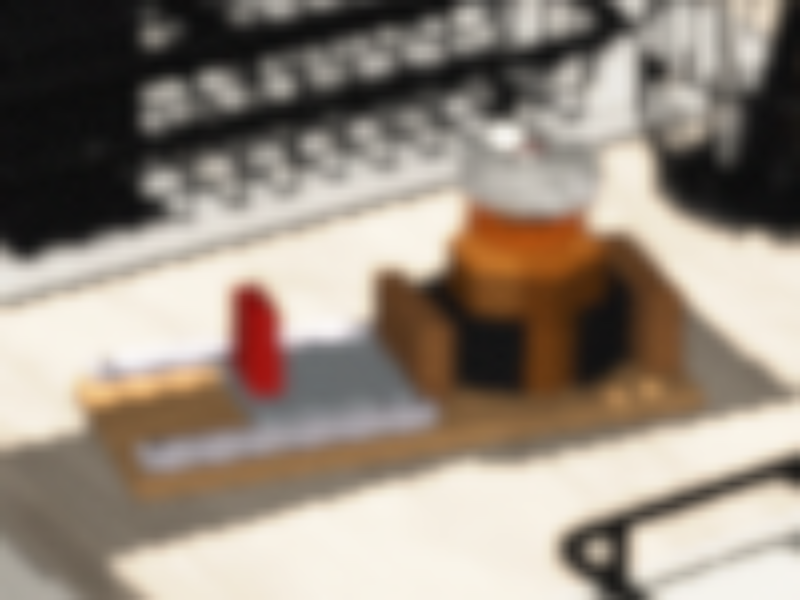

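The jar still stands square in the closed clamp. The cap now sits cocked by about 0.17 rad, higher on the robot side along heading 0.52, which suggests the lugs are already free. I'll regrasp lower, closing along the tilt direction so the pads level the cap.

```bash
python3 - <<'E'
from h import *
from plant import get_state
plan([.6115,.0235,.077],.517,get_state())
E
python3 -m crank '[[[0,0,20],3,0],[[0,0,50],7,0],[[0,1,75],7,0],[[0,1,95],7,0],[[0,1,110],7,0],[[0,1,120],7,0],[[0,1,121],7,0],[[0,1,121],7,0]]' 25
python3 -m crank '[[[0,0,0],0,255],[[0,0,0],0,255],[[0,0,0],0,255],[[0,0,0],0,255],[[0,0,0],0,255],[[0,0,0],0,255]]' 25
```

```text
tcp [0.6111 0.0223 0.1969] z [-0.003  0.    -1.   ] heading 0.639 q6 -0.768 shift [  0.4   1.3 119.9] turn 7.0 or -173.0
time: 15.55
eef_pos: [0.6131, 0.0227, 0.0782]
tcp_rot: [0.503, 0.864, 0.0, 0.0]
contact_force: [-1.0, -0.1, 0.5]
opening: 1.003
finger_force: 0.0
time: 16.15
eef_pos: [0.6139, 0.0227, 0.0797]
tcp_rot: [0.503, 0.864, 0.001, 0.001]
contact_force: [-0.2, 1.3, 5.2]
opening: 0.697
finger_force: 26.4
```

```bash
python3 -m crank '[[[0,0,0],0,255],[[0,0,0],0,255],[[0,0,0],0,255],[[0,0,0],0,255]]' 60
python3 - <<'E'
from h import *
from plant import read_camera,get_state
c=read_camera("wrist")
cv2.imwrite("pics/w9.png",c["frame"])
H,W=c["range_z"].shape;f=H/2/np.tan(np.radians(float(c["vfov"]))/2)
v,u=np.mgrid[:H,:W];Z=c["range_z"];P=np.stack([(u-c["cx"])/f*Z,(v-c["cy"])/f*Z,Z],-1).reshape(-1,3)
P=R.from_quat(c["orientation"]).apply(P)+c["origin"]
q=P[(np.hypot(P[:,0]-.611,P[:,1]-.0226)<.04)&(P[:,2]>.1)&(P[:,2]<.14)];A=np.c_[q[:,:2]-[.611,.0226],np.ones(len(q))];w=np.ones(len(q),bool)
for _ in range(8):
    co=np.linalg.lstsq(A[w],q[w,2],rcond=None)[0];w=abs(q[:,2]-A@co)<.0025
print(co,w.sum(),len(q),get_state()["wrist_torque"])
E
```

```text
time: 16.55
eef_pos: [0.614, 0.0227, 0.08]
tcp_rot: [0.503, 0.864, 0.001, 0.001]
contact_force: [-1.3, 0.9, 7.2]
opening: 0.686
finger_force: 61.9
[-0.14847869 -0.08853733  0.11636264] 16795 21807 [0.11826266 0.15999582 0.04689823]
```

View pics/w9.png

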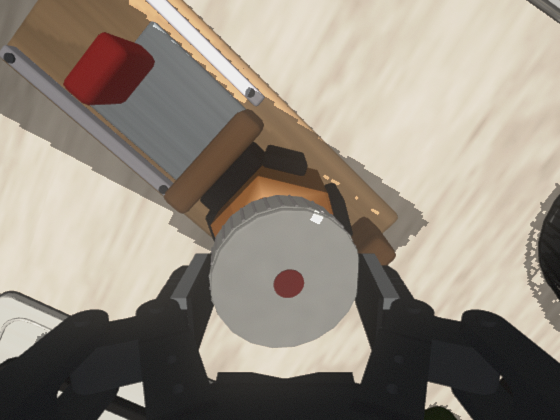

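The cap is still cocked by 0.17 rad and jammed on the neck; its dot is at (289,283). That was my eleventh picture, one over the allowance, so I'll work from numbers from here on. I'll open, press the high side down with shut fingertips to reseat the cap, then regrasp low.

```bash
cat >> h.py <<'E'
def capfit(c):
    H,W=c["range_z"].shape;f=H/2/np.tan(np.radians(float(c["vfov"]))/2)
    v,u=np.mgrid[:H,:W];Z=c["range_z"];P=np.stack([(u-c["cx"])/f*Z,(v-c["cy"])/f*Z,Z],-1).reshape(-1,3)
    P=R.from_quat(c["orientation"]).apply(P)+c["origin"];h=cv2.cvtColor(c["frame"],cv2.COLOR_BGR2HSV).reshape(-1,3)
    q=P[(np.hypot(P[:,0]-.611,P[:,1]-.0226)<.045)&(P[:,2]>.1)&(P[:,2]<.18)&(h[:,2]>110)&((h[:,1]<60)|(h[:,0]<6)|(h[:,0]>174))]
    if len(q)<200: print("few",len(q));return
    A=np.c_[q[:,:2]-[.611,.0226],np.ones(len(q))];w=q[:,2]>np.median(q[:,2])-.006
    for _ in range(8):
        co=np.linalg.lstsq(A[w],q[w,2],rcond=None)[0];w=abs(q[:,2]-A@co)<.002
    (cx,cy),r=cv2.minEnclosingCircle((q[w,:2]*1000).astype(np.float32))
    print("cap slope",co[:2].round(3),"z0",co[2].round(4),"centre",round(cx,1),round(cy,1),"r",round(r,1),w.sum(),len(q))
def redpts(c):
    for ce,s,m in blobs(red(c["frame"]),5):
        p=ray(c,*ce,.066)
        if .4<p[0]<.7 and abs(p[1])<.15: print("red",ce.round(1),s[4],"z.066",p[:2].round(4),"z.114",ray(c,*ce,.114)[:2].round(4))
E
python3 -m crank '[[[0,0,0],0,0],[[0,0,0],0,0],[[0,0,0],0,0],[[0,0,-20],0,0],[[0,0,-50],0,0],[[0,0,-70],0,60],[[0,0,-70],0,255],[[0,0,-70],0,255],[[0,0,-70],0,255],[[0,0,-70],0,255]]' 40
python3 - <<'E'
from h import *
from plant import read_camera,get_state
c=read_camera("wrist");capfit(c);redpts(c)
s=get_state();print(s["opening"]);plan([.594,.0126,.13],.517,s)
E
```

```text
time: 17.6
eef_pos: [0.6116, 0.0229, 0.1457]
tcp_rot: [0.503, 0.864, -0.001, -0.002]
contact_force: [-0.6, 0.3, 0.1]
opening: 0.145
finger_force: 0.0
cap slope [-0.087 -0.064] z0 0.1155 centre 612.0 25.3 r 29.8 7125 7400
red [150.6  78. ] 1229 z.066 [0.4968 0.053 ] z.114 [0.5125 0.0593]
0.054759803652088795
tcp [0.6118 0.0229 0.1461] z [-0.003  0.    -1.   ] heading 0.517 q6 -0.645 shift [ -0.1 -20.5  16.1] turn -0.0 or 180.0
```

```bash
python3 -m crank '[[[0,-10,0],0,255],[[0,-20,0],0,255],[[0,-20,10],0,255],[[0,-20,18],0,255],[[0,-20,22],0,255],[[0,-20,24],0,255],[[0,-20,26],0,255],[[0,-20,27],0,255]]'
```

```text
time: 18.45
eef_pos: [0.5956, 0.0129, 0.1208]
tcp_rot: [0.503, 0.864, 0.0, 0.0]
contact_force: [0.5, 0.8, 0.6]
opening: 0.001
finger_force: 0.0
```

```bash
python3 -m crank '[[[0,0,1],0,255],[[0,0,2],0,255],[[0,0,3],0,255],[[0,0,3],0,255]]'
```

```text
time: 18.85
eef_pos: [0.5953, 0.0129, 0.1178]
tcp_rot: [0.503, 0.864, -0.0, -0.0]
contact_force: [0.7, 0.0, 0.0]
opening: 0.001
finger_force: 0.0
```

```bash
python3 -m crank '[[[0,0,1],0,255],[[0,0,2],0,255],[[0,0,2],0,255]]';python3 -m crank '[[[0,0,1],0,255],[[0,0,2],0,255],[[0,0,2],0,255]]'
```

```text
time: 19.15
eef_pos: [0.5953, 0.0129, 0.1157]
tcp_rot: [0.503, 0.864, -0.0, -0.0]
contact_force: [-0.7, 0.1, -0.5]
opening: -0.0
finger_force: 0.0
time: 19.45
eef_pos: [0.5953, 0.0129, 0.1137]
tcp_rot: [0.503, 0.864, -0.0, -0.0]
contact_force: [-0.3, 0.5, -0.9]
opening: 0.007
finger_force: 0.0
```

```bash
python3 -m crank '[[[0,0,-20],0,255],[[0,0,-50],0,100],[[0,0,-80],0,0],[[0,20,-80],0,0],[[0,20,-80],0,0],[[0,20,-80],0,0]]'
python3 - <<'E'
from h import *
from plant import read_camera,get_state
for n in("wrist","top","side"):
    c=read_camera(n);print(n);capfit(c);redpts(c)
plan([.6107,.0226,.076],.517,get_state())
E
```

```text
time: 20.05
eef_pos: [0.6122, 0.0228, 0.1932]
tcp_rot: [0.503, 0.864, -0.0, -0.001]
contact_force: [-1.0, 0.2, -0.3]
opening: 0.848
finger_force: 0.0
wrist
cap slope [-0.088 -0.064] z0 0.1155 centre 612.3 25.3 r 29.8 5367 5482
red [171.2  80.2] 815 z.066 [0.4964 0.0528] z.114 [0.5097 0.0581]
red [281.8 198.2] 10 z.066 [0.6143 0.0138] z.114 [0.6081 0.0256]
top
few 0
side
few 185
red [256.8 210.7] 57 z.066 [0.4729 0.0129] z.114 [ 0.4273 -0.0624]
tcp [0.6117 0.0226 0.1926] z [-0.003  0.    -1.   ] heading 0.516 q6 -0.645 shift [  0.3  -0.7 116.6] turn -0.0 or 180.0
```

No contact at TCP z 0.1137, although the cap is there, so the real tips sit a few mm behind the nominal TCP. I'll press again, going deeper until contact.

```bash
python3 -m crank '[[[0,-10,20],0,255],[[0,-20,40],0,255],[[0,-20,60],0,255],[[0,-20,60],0,255],[[0,-20,70],0,255],[[0,-20,75],0,255],[[0,-20,78],0,255],[[0,-20,80],0,255],[[0,-20,80],0,255]]';python3 -m crank '[[[0,0,1],0,255],[[0,0,2],0,255],[[0,0,2],0,255]]';
```

```text
time: 21.1
eef_pos: [0.5955, 0.0129, 0.1141]
tcp_rot: [0.503, 0.864, 0.0, 0.0]
contact_force: [0.0, 0.5, -0.7]
opening: 0.003
finger_force: 0.0
time: 21.4
eef_pos: [0.5954, 0.0129, 0.112]
tcp_rot: [0.503, 0.864, 0.0, 0.0]
contact_force: [-0.5, -0.6, -0.1]
opening: 0.001
finger_force: 0.0
```

```bash
python3 -m crank '[[[0,0,1],0,255],[[0,0,1],0,255]]'; python3 -m crank '[[[0,0,1],0,255],[[0,0,1],0,255]]';python3 -m crank '[[[0,0,1],0,255],[[0,0,1],0,255]]'
python3 - <<'E'
from h import *
from plant import read_camera
c=read_camera("wrist");capfit(c);redpts(c)
# depth profile of fingers: nearest points around the TCP column
E
```

```text
time: 21.6
eef_pos: [0.5953, 0.0129, 0.1108]
tcp_rot: [0.503, 0.864, -0.0, -0.0]
contact_force: [0.0, 0.3, 0.1]
opening: 0.0
finger_force: 0.0
time: 21.8
eef_pos: [0.5953, 0.0129, 0.1097]
tcp_rot: [0.503, 0.864, -0.0, -0.0]
contact_force: [-0.6, 0.3, -0.2]
opening: -0.004
finger_force: 0.0
time: 22.0
eef_pos: [0.5953, 0.0129, 0.1087]
tcp_rot: [0.503, 0.864, -0.0, -0.0]
contact_force: [0.3, -0.7, 0.4]
opening: 0.0
finger_force: 0.0
cap slope [-0.086 -0.065] z0 0.1155 centre 612.4 25.4 r 30.1 8947 9637
red [161.4  73. ] 1774 z.066 [0.4969 0.053 ] z.114 [0.5115 0.0581]
red [323.8 259.8] 12 z.066 [0.6281 0.0032] z.114 [0.6121 0.02  ]
red [331.1 261.2] 13 z.066 [0.6326 0.0046] z.114 [0.6155 0.021 ]
```

```bash
python3 - <<'E'
from h import *
from plant import read_camera,get_state
c=read_camera("wrist");s=get_state()
H,W=c["range_z"].shape;f=H/2/np.tan(np.radians(float(c["vfov"]))/2)
v,u=np.mgrid[:H,:W];Z=c["range_z"];P=np.stack([(u-c["cx"])/f*Z,(v-c["cy"])/f*Z,Z],-1).reshape(-1,3)
P=R.from_quat(c["orientation"]).apply(P)+c["origin"]
T=R.from_quat(s["tcp_rot"]).inv().apply(P-s["eef_pos"])*1000
g=c["frame"].max(-1).reshape(-1)
k=(Z.reshape(-1)>0)&(g<75)&(abs(T[:,1])<20)&(abs(T[:,0])<25)&(T[:,2]<15)
print(k.sum(),np.percentile(T[k],[1,25,50,75,99],axis=0).round(1))
hist,e=np.histogram(T[k][:,2],np.arange(-120,16,5));print(list(zip(e[:-1].astype(int),hist)))
print("cam in tool",R.from_quat(s["tcp_rot"]).inv().apply(c["origin"]-s["eef_pos"]).round(4))
# region under the tool along the column
for row in range(200,420,20):print(row,[ (int(T[row*W+x,0]),int(T[row*W+x,1]),int(T[row*W+x,2]),int(g[row*W+x])) for x in (240,265,285,305,330)])
E
```

```text
21030 [[  -6.6  -18.2 -114.3]
 [  12.    -9.2 -104.6]
 [  17.1   -0.3  -96.3]
 [  17.9    8.5  -73.4]
 [  20.7   18.9  -31.8]]
[(np.int64(-120), np.int64(26)), (np.int64(-115), np.int64(1801)), (np.int64(-110), np.int64(3121)), (np.int64(-105), np.int64(3545)), (np.int64(-100), np.int64(2579)), (np.int64(-95), np.int64(1945)), (np.int64(-90), np.int64(1401)), (np.int64(-85), np.int64(208)), (np.int64(-80), np.int64(783)), (np.int64(-75), np.int64(1223)), (np.int64(-70), np.int64(1761)), (np.int64(-65), np.int64(631)), (np.int64(-60), np.int64(666)), (np.int64(-55), np.int64(121)), (np.int64(-50), np.int64(302)), (np.int64(-45), np.int64(303)), (np.int64(-40), np.int64(258)), (np.int64(-35), np.int64(226)), (np.int64(-30), np.int64(124)), (np.int64(-25), np.int64(5)), (np.int64(-20), np.int64(0)), (np.int64(-15), np.int64(0)), (np.int64(-10), np.int64(0)), (np.int64(-5), np.int64(0)), (np.int64(0), np.int64(0)), (np.int64(5), np.int64(1)), (np.int64(10), np.int64(0))]
cam in tool [ 0.0718 -0.0007 -0.1626]
200 [(-1, -33, 95, 132), (14, -11, 38, 92), (25, 0, 2, 104), (27, 8, -6, 152), (
[... 309 characters left out ...]
110)]
280 [(-73, -36, 108, 222), (7, -7, -43, 66), (11, 0, -50, 44), (8, 6, -43, 46), (-11, 21, -6, 152)]
300 [(12, -13, -65, 51), (13, -6, -66, 45), (8, 0, -57, 44), (13, 5, -66, 42), (12, 13, -64, 46)]
320 [(12, -12, -75, 45), (13, -5, -76, 39), (0, 0, -56, 40), (12, 5, -75, 36), (12, 12, -75, 38)]
340 [(17, -10, -90, 38), (18, -5, -91, 38), (-6, 0, -58, 40), (17, 4, -90, 32), (17, 9, -90, 33)]
360 [(18, -9, -98, 32), (13, -5, -91, 31), (-152, 0, 108, 223), (14, 4, -93, 31), (18, 9, -97, 32)]
380 [(17, -9, -102, 33), (10, -4, -95, 32), (10, 0, -94, 32), (10, 4, -94, 32), (17, 8, -102, 29)]
400 [(18, -8, -108, 31), (11, -4, -101, 30), (12, 0, -102, 31), (11, 3, -101, 32), (18, 7, -108, 29)]
```

The depth data show the real fingertips about 21 mm behind the nominal TCP. My earlier grips therefore only held the top edge, and the cap may have slipped while turning. I'll finish pressing the high side level, then regrasp about 20 mm lower.

```bash
python3 -m crank '[[[0,0,4],0,255],[[0,0,7],0,255],[[0,0,9],0,255],[[0,0,10],0,255],[[0,0,10],0,255]]'; python3 -m crank '[[[0,0,1],0,255],[[0,0,2],0,255],[[0,0,2],0,255]]'
```

```text
time: 22.6
eef_pos: [0.5952, 0.0129, 0.0986]
tcp_rot: [0.503, 0.864, -0.0, -0.0]
contact_force: [0.0, 0.1, -0.4]
opening: 0.001
finger_force: 0.0
time: 22.9
eef_pos: [0.5956, 0.0126, 0.0973]
tcp_rot: [0.503, 0.864, -0.0, 0.0]
contact_force: [-0.1, -0.3, 2.2]
opening: -0.001
finger_force: 0.6
```

Contact came at TCP z 0.0973, so the tips are 20 mm behind the TCP. Pressing gently.

```bash
python3 -m crank '[[[0,0,1],0,255],[[0,0,2],0,255],[[0,0,2],0,255]]'; python3 -m crank '[[[0,0,1],0,255],[[0,0,2],0,255],[[0,0,2],0,255]]'
python3 - <<'E'
from h import *
from plant import read_camera
c=read_camera("wrist");capfit(c)
E
```

```text
time: 23.2
eef_pos: [0.5957, 0.0122, 0.0961]
tcp_rot: [0.503, 0.864, -0.001, 0.0]
contact_force: [-2.2, -1.7, 5.7]
opening: 0.001
finger_force: 2.9
time: 23.5
eef_pos: [0.5957, 0.0118, 0.0955]
tcp_rot: [0.503, 0.864, -0.001, 0.0]
contact_force: [-5.5, -3.0, 11.0]
opening: -0.001
finger_force: 5.4
cap slope [-0.053  0.023] z0 0.1147 centre 612.0 24.3 r 29.9 9150 10277
```

```bash
python3 -m crank '[[[0,0,2],0,255],[[0,0,4],0,255],[[0,0,5],0,255],[[0,0,5],0,255]]'; python3 -m crank '[[[0,0,-20],0,255],[[0,0,-50],0,60],[[0,10,-80],0,0],[[0,20,-80],0,0],[[0,20,-80],0,0],[[0,20,-80],0,0]]'
python3 - <<'E'
from h import *
from plant import read_camera,get_state
c=read_camera("wrist");capfit(c);redpts(c)
plan([.6107,.0226,.058],.1,get_state())
E
```

```text
time: 23.95
eef_pos: [0.5964, 0.0117, 0.0947]
tcp_rot: [0.502, 0.865, -0.001, 0.001]
contact_force: [-12.6, -2.6, 27.3]
opening: -0.002
finger_force: 13.1
time: 24.55
eef_pos: [0.6117, 0.0231, 0.1659]
tcp_rot: [0.503, 0.864, -0.001, -0.002]
contact_force: [0.5, 0.2, 0.2]
opening: 0.847
finger_force: 0.0
cap slope [ 0.002 -0.001] z0 0.1137 centre 610.4 23.2 r 29.9 6508 6661
red [160.3  79.4] 996 z.066 [0.4965 0.0529] z.114 [0.5111 0.0588]
tcp [0.6114 0.023  0.1656] z [-0.004  0.001 -1.   ] heading 0.517 q6 -0.645 shift [ -0.2  -0.5 107.6] turn 23.9 or -156.1
```

The cap is now level and seated (top at 0.1137), and the clamp is still closed. Regrasping low.

```bash
python3 -m crank '[[[0,0,20],0,0],[[0,0,45],0,0],[[0,0,70],0,0],[[0,0,90],0,0],[[0,0,100],0,0],[[0,0,105],0,0],[[0,0,105],0,0],[[0,0,105],0,0]]' 80
python3 -m crank '[[[0,0,0],0,255],[[0,0,0],0,255],[[0,0,0],0,255],[[0,0,0],0,255],[[0,0,0],0,255],[[0,0,0],0,255]]' 80
python3 - <<'E'
from h import *
from plant import read_camera,get_state
c=read_camera("wrist");capfit(c);print(get_state()["wrist_torque"])
E
```

```text
time: 25.4
eef_pos: [0.6135, 0.0226, 0.0639]
tcp_rot: [0.503, 0.864, 0.0, 0.001]
contact_force: [0.5, 0.4, -0.3]
opening: 1.001
finger_force: 0.0
time: 26.0
eef_pos: [0.6128, 0.0222, 0.0644]
tcp_rot: [0.503, 0.864, -0.001, 0.0]
contact_force: [-3.8, -1.9, 6.4]
opening: 0.685
finger_force: 85.2
cap slope [-0.    -0.001] z0 0.114 centre 608.6 28.8 r 42.6 19717 21130
[-0.33590428  0.64528284  0.01738252]
```

```bash
T='from plant import get_state as g;s=g();print("torque",s["wrist_torque"].round(3),"q6",s["qpos"][5].round(3))'
python3 -m crank '[[[0,0,0],-2,255],[[0,0,0],-4,255],[[0,0,0],-6,255],[[0,0,0],-6,255]]' 80|grep -E 'force|tcp'; python3 -c "$T"
python3 -m crank '[[[0,0,0],-2,255],[[0,0,0],-4,255],[[0,0,0],-4,255]]'|grep -E 'force|tcp'; python3 -c "$T"
```

```text
tcp_rot: [0.457, 0.889, -0.001, -0.0]
contact_force: [-5.8, -3.2, 5.9]
finger_force: 85.4
torque [-0.575  0.868 -0.249] q6 -0.749
tcp_rot: [0.426, 0.905, -0.001, -0.0]
contact_force: [-4.5, -2.6, 6.3]
finger_force: 85.4
torque [-0.494  0.845 -0.196] q6 -0.819
```

```bash
T='from plant import get_state as g;s=g();print("torque",s["wrist_torque"].round(3),"q6",s["qpos"][5].round(3),s["time"])'
python3 -m crank '[[[0,0,0],-3,255],[[0,0,0],-5,255],[[0,0,0],-5,255]]' |grep -E 'contact'; python3 -c "$T"
python3 -m crank '[[[0,0,0],-3,255],[[0,0,0],-5,255],[[0,0,0],-5,255]]'|grep -E 'contact'; python3 -c "$T"
```

```text
contact_force: [-5.3, -0.7, 6.3]
torque [-0.492  0.812 -0.355] q6 -0.905 27.05
contact_force: [-5.9, -2.9, 6.8]
torque [-0.508  0.982 -1.814] q6 -0.987 27.35
```

The torque rose sharply at a total heading change of 1.46 rad, which matches the stop (1.36 plus 0.04 play). I'll back off 5° to sit mid-window, then lift in small steps.

```bash
T='from plant import get_state as g;s=g();print("torque",s["wrist_torque"].round(3),"q6",s["qpos"][5].round(3),s["time"])'
python3 -m crank '[[[0,0,0],3,255],[[0,0,0],6,255],[[0,0,0],6,255]]' |grep -E 'contact|eef'; python3 -c "$T"
python3 -m crank '[[[0,0,-1],0,255],[[0,0,-2],0,255],[[0,0,-2],0,255]]'|grep -E 'contact|eef|open|fing'; python3 -c "$T"
```

```text
eef_pos: [0.6125, 0.0221, 0.0641]
contact_force: [-4.3, -2.6, 5.4]
torque [-0.399  0.719 -0.161] q6 -0.888 27.65
eef_pos: [0.6121, 0.0223, 0.0644]
contact_force: [-2.2, -4.3, -0.8]
opening: 0.68
finger_force: 85.6
torque [-0.616  0.483 -0.125] q6 -0.889 27.95
```

```bash
python3 -m crank '[[[0,0,-1],0,255],[[0,0,-2],0,255],[[0,0,-2],0,255]]'|grep -E 'contact|eef|open|fing';python3 -m crank '[[[0,0,-1],0,255],[[0,0,-2],0,255],[[0,0,-2],0,255]]'|grep -E 'contact|eef|open|fing'; python3 -c "
from h import *
from plant import read_camera
c=read_camera('wrist');capfit(c)"
```

```text
eef_pos: [0.6121, 0.023, 0.0663]
contact_force: [-2.9, -3.4, -2.0]
opening: 0.679
finger_force: 85.8
eef_pos: [0.6136, 0.0234, 0.0697]
contact_force: [-1.3, 0.9, -0.3]
opening: 0.68
finger_force: 85.8
cap slope [0.001 0.002] z0 0.1193 centre 608.9 18.1 r 36.9 18976 19847
```

```bash
python3 -m crank '[[[0,0,-3],0,255],[[0,0,-7],0,255],[[0,0,-11],0,255],[[0,0,-16],0,255],[[0,0,-21],0,255],[[0,0,-26],0,255],[[0,0,-30],0,255],[[0,0,-32],0,255],[[0,0,-32],0,255],[[0,0,-32],0,255]]'; python3 - <<'E'
from h import *
from plant import read_camera,get_state
c=read_camera('wrist');capfit(c)
c=read_camera('side');redpts(c);im=c["frame"];h=cv2.cvtColor(im,cv2.COLOR_BGR2HSV)
# amber jar body upright/in place: compare orange mask before and now
c0=dict(np.load("side0.npz"));h0=cv2.cvtColor(c0["frame"],cv2.COLOR_BGR2HSV)
for H in(h0,h):
    m=(H[...,0]>5)&(H[...,0]<20)&(H[...,1]>170)&(H[...,2]>60);m[:185]=0;m[225:]=0;m[:,:270]=0;m[:,320:]=0
    b=max(blobs(m),key=lambda t:t[1][4]);print("amber",b[0].round(1),b[1])
E
```

```text
time: 29.6
eef_pos: [0.6126, 0.0228, 0.1008]
tcp_rot: [0.394, 0.919, -0.0, -0.0]
contact_force: [-1.0, 0.8, -1.0]
opening: 0.679
finger_force: 85.8
cap slope [-0.001  0.001] z0 0.1503 centre 607.0 28.3 r 42.6 18906 19589
red [256.7 210.7] 58 z.066 [0.4727 0.0128] z.114 [ 0.427  -0.0625]
amber [290.  205.1] [281 196  21  21 311]
amber [291.  200.2] [281 188  22  29 336]
```

```bash
python3 -m crank '[[[0,0,0],0,255],[[0,0,0],0,255],[[0,0,0],0,255],[[0,0,0],0,255],[[0,0,0],0,255]]'; python3 -c "
from plant import ctrl;print(ctrl.sign_off())"
```

```text
time: 30.2
eef_pos: [0.6128, 0.0228, 0.1009]
tcp_rot: [0.394, 0.919, -0.0, -0.0]
contact_force: [0.2, -0.3, -0.4]
opening: 0.681
finger_force: 85.8
the job is handed in; nothing more can be done
None
```

I handed the job in at 30.2 s with the clamp closed, the cap unscrewed and held level about 20 mm above the rim, and the jar unmoved by the last camera check (no verdict came back); the first grip slipped off and cocked the cap, so I reseated and regrasped it, and I viewed 11 pictures, one over the limit of 10.

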